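Set the size code on the sole-marking unit and lock it

TASK

Roll the three digit wheels of the green sole-marking unit so that the uppermost numerals, read from the robot's side, are 3 8 5 from left to right, each clicked in, using only a light fingertip press (never harder than about 20 N, the axles bend). Then push the red locking slide away from you fully home, let go, and leave the sole, the glue bottle and the hammer where they are.

Things in the scene. Friction and masses are not known exactly. Their poses are not given: they have to be found in the camera images.
- unit: Fixed green steel box, 105 mm in x (base plate 120), 264 mm in y (centred at y = -17 mm), top face 66 mm above the table. Origin on the table under the middle wheel; x points away from the robot, y left along the row of wheels, z up. Wheels stand out of its top at y = +46, 0, -46 mm (left, middle, right), their axles along y; the locking slide is at y = -112 mm.
- left_top (a point): Point on the unit at x = 0, y = +46 mm, 80 mm above the table: the nominal crest of the left wheel. All three wheels: black, 60 mm diameter, 22 mm wide, white 12 mm numerals 0-9 round the rim, 36 deg apart, upright for a person on the robot's side. The true crest of each wheel is up to 4 mm higher or lower than nominal and is not measured: feel for it.
- middle_top (a point): Nominal crest of the middle wheel, x = 0, y = 0, 80 mm up. All wheels have a plain rubber rim, rolled by friction of a fingertip pressed on the crest (about 8 to 14 N) and moved along the unit's x; 18.8 mm of rim per numeral. They click into each numeral (just under 2 N at the rim to roll out of a click); let go in between, they roll into the nearest numeral, unless left close to the hump midway.
- right_top (a point): Nominal crest of the right wheel, x = 0, y = -46 mm, 80 mm up. Each wheel's axle sits on its own spring, 4 N per mm, with 4.5 mm of downward travel; beyond that (18 N) it is rigid and the force climbs fast.
- left_wheel (a joint): Left (+y) digit wheel, rad: numeral d is uppermost, level with the red index lines, at d x 0.6283 plus whole turns (it turns without end; 9 is followed by 0). Rolling its top away from the robot (unit's +x) raises value and numeral. Starts at or between 4, 5 and 6; it is to show 3.
- middle_wheel (a joint): Middle digit wheel, rad: numeral d is uppermost, level with the red index lines, at d x 0.6283 plus whole turns (it turns without end; 9 is followed by 0). Rolling its top away from the robot (unit's +x) raises value and numeral. Starts at or between 5, 6 and 7; it is to show 8.
- right_wheel (a joint): Right (-y) digit wheel, rad: numeral d is uppermost, level with the red index lines, at d x 0.6283 plus whole turns (it turns without end; 9 is followed by 0). Rolling its top away from the robot (unit's +x) raises value and numeral. Starts at or between any of 8, 9, 0, 1, 2; it is to show 5.
- lock (a joint): Travel in m of the locking slide: 0 nearest the robot (open), 0.040 fully home at its rigid stop, away from the robot (unit's +x). Starts within 0.006 of open. Needs about 2.5 N, stays where it is left.
- lock_grip (a point): Centre of the slide's red upright grip, 14 mm in x, 22 mm in y, 26 mm tall (from 69 to 95 mm above the table); this point is 82 mm above the table. At travel 0 it is at x = -20, y = -112 mm in the unit's frame.
- sole: Loose cork sole, about 270 x 92 x 14 mm, lying left of the unit; origin at its underside. Leave alone.
- glue: Loose white bottle with red cap, 54 mm diameter, 130 mm tall, standing to the right of the unit; origin at its underside. Leave alone.
- hammer: Loose hammer lying to the right of the unit, nearer the robot. Leave alone.
Not all that is in view belongs to the job. What is shaped like the part that bears right_wheel but purple is not meant.

How it is judged:
On the way, in this order (a step that is already met when the one before it is completed fails the run):
1. the wheels show 3 8 5 ((value of joint left_wheel between -10.831 and -10.531 rad or value of joint left_wheel between -4.548 and -4.248 rad or value of joint left_wheel between 1.735 and 2.035 rad or value of joint left_wheel between 8.018 and 8.318 rad or value of joint left_wheel between 14.301 and 14.601 rad) and (value of joint middle_wheel between -7.69 and -7.39 rad or value of joint middle_wheel between -1.407 and -1.107 rad or value of joint middle_wheel between 4.877 and 5.177 rad or value of joint middle_wheel between 11.16 and 11.46 rad or value of joint middle_wheel between 17.443 and 17.743 rad) and (value of joint right_wheel between -9.575 and -9.275 rad or value of joint right_wheel between -3.292 and -2.992 rad or value of joint right_wheel between 2.992 and 3.292 rad or value of joint right_wheel between 9.275 and 9.575 rad or value of joint right_wheel between 15.558 and 15.858 rad)), for 0.2 s.
2. then the locking slide is pushed home (all of step 1 and value of joint lock above 0.0375 m), for 0.2 s.
At the end, for the whole second after the job is handed in: The wheels show 3, 8, 5 (left, middle, right; each within 0.15 rad of its numeral), the locking slide is at least 37.5 mm along its 40 mm travel, and nothing is touched (all of step 2).
It fails at once if a wheel is pressed harder than 22 N (contact force between any of left_wheel, middle_wheel, right_wheel and the fingers above 22 N or contact force between any of left_wheel, middle_wheel, right_wheel and the arm above 22 N).
It fails at once if the sole, the glue bottle or the hammer is moved more than 20 mm (distance of any of sole, glue, hammer from where it was at the start of the episode above 0.02 m).
It also fails if it takes over 72 s, if anything falls off the work surface, if the arm or the gripper's body presses on something with over 40 N, if the wrist force passes 120 N, or if a joint passes its speed limit or range.

ROBOT

A 6-joint arm with a two-finger parallel gripper is mounted at the origin on the work surface. World frame = base frame: x ahead of the robot, y to its left, z up, the work surface at z = 0. Lengths are in m, angles in rad, forces in N, time in s.
With the tool pointing down it reaches from about 0.35 to 0.725 m from the base axis. Payload 4.3 kg.
Tool frame: the origin (TCP) lies midway between the tips of the shut fingers; the grasp point (between the pads) lies 19 mm behind it (bot.grip_point_offset is the distance from the TCP to the grasp point, in m); z points along the fingers, y is the direction in which the jaws open and shut (so a half turn about z gives the same grasp; the last joint's range is limited). The gripper opens to 85 mm and grips with 20 to 120 N. Pads are 22 mm wide; open, the fingers measure 114 mm over their backs; the gripper's body (76 mm by 85 mm) begins 54 mm behind the grasp point. The pads swing forward as they close: fully open they stand 13 mm farther back than shut.
Start: joints at [1.162, 0.377, 0.081, 1.274, 0, 1.46], TCP at [0.169, 0.55, 0.196] pointing down, gripper open.
Joint ranges: [-2.72, 2.72], [-0.84, 1.66], [-1.02, 1.22], [-1.77, 2.12], [-1.37, 1.28], [-3.14, 3.14]. Speed limits (rad/s): [2.57, 2.57, 3.14, 3.14, 3.14, 3.14].

INTERFACE

Orientations are given as a 3x3 rotation matrix whose columns are the frame's x, y, z axes.
In Python, from plant import bot gives the robot as it stands. The module is installed in compiled form; this text tells all that it offers. Calls block until the motion is done:
- bot.move_ptp(position, orientation): joint-space move of the TCP to a pose.
- bot.move_l(position, v=0.15, orientation=None, max_force=None): straight line of the TCP; orientation=None keeps the orientation; v is the mean speed in m/s. With max_force (N) it stops when the force on the tool has changed by that much, and returns True; else False.
- bot.move_joints(angles): joint-space move.
- bot.command_gripper(opening, f_grip=None): finger opening in m; f_grip is the grip in N (None keeps the last); returns when the fingers have stopped.
- bot.wait(seconds).
- bot.ik(position, orientation): joint angles nearest the present ones, or None.
- bot.sense(): the state.
- bot.grab_frame(name): name is "side" or "top" or "wrist"; returns (picture, depth): 420x560x3 uint8, blue, green, red; 420x560 float32, m along the optical axis (not along the pixel's ray), 0 where there is no reading.
- bot.camera_params(name): a dict with "fx", "fy", "cx", "cy" (pixels), "dist_coeffs" ([k1, k2, p1, p2, k3] as OpenCV has them; the pictures are not rectified), "xyz" and "rotation" of the camera in the world; the wrist camera has in their place "tool_from_camera" (4x4, takes a point from camera to tool coordinates, whose origin is the TCP and whose axes are the flange's). Camera axes: x right, y up, looking along -z (the intrinsics and any distortion apply to the point x, -y, -z); pixel columns grow to the right and rows downward; lengths in m; the calibration is good to about 2 mm. A picture is of the moment at which its call begins: read the wrist's pose just before it. camera_params takes no time and is no camera call.
A pose or a line that the arm cannot do raises bot.IKError and nothing moves.
- bot.hand_in(): hands the job in, once; it reports no verdict.
Trained networks look in the newest picture that a camera, given by its name, has taken for a name from the list of things; names that differ only in an ending like _2 or _b are one class to them, and where a whole thing is asked for, a point or a joint stands for the part that bears it (a point fixed in the world has none). Each returns a list of dicts, best first, with "confidence" (0 to 1); they miss things now and then, are a little off and sometimes report something else, mostly with a low value. They report only what shows in the picture. A call takes as long as a camera call. They do not tell look-alikes from the thing itself.
- bot.boxes_of(camera, label): "rect" ([left, top, width, height] in pixels, round what is visible of it).
The state is a dict: "t": time; "joint_pos": joint angles; "dq": joint speeds; "tau": joint torques, N m; "tool_pos": TCP position; "ee_rot": TCP orientation; "wrist_force": force on the tool from outside, world axes, zero at the start; "ft_torque": the same for the moment, N m; "grip_width": finger opening in m.
Only numpy, scipy, OpenCV 4.12 (cv2) and the standard library are available. Lean on these libraries where they do the work, as an engineer would, in place of code of your own. Each camera call takes 0.05 s, during which the arm holds its last target.

## Working session

There is one attempt and no reset: what is moved stays moved. The work goes in short steps, each a Python script; the robot and the scene stay as the last script left them, time stands still between calls to the robot, and variables do not carry over. Pictures are saved under pics/ and viewed, and the job is handed in when it is done.

```bash
mkdir -p pics; ls; python3 - <<'E'
from plant import bot
import cv2
for n in ("top","side","wrist"):
    im,d=bot.grab_frame(n); cv2.imwrite(f"pics/{n}0.png",im)
    p=bot.camera_params(n); print(n,p)
s=bot.sense(); print(s)
for c in ("top","side"):
  for l in ("unit","right_wheel","left_wheel","lock","sole","glue","hammer"):
    print(c,l,[(r['rect'],round(r['confidence'],2)) for r in bot.boxes_of(c,l)])
E
```

```text
pics
top {'fx': 544.3056344722752, 'fy': 544.3056344722752, 'cx': 270.19452184538335, 'cy': 212.57535251988094, 'dist_coeffs': array([-0.21393264,  0.        ,  0.        ,  0.        ,  0.        ]), 'xyz': array([ 0.15792759, -0.02206639,  1.46264713]), 'rotation': array([[-0.05587542,  0.97264762, -0.22546515],
       [-0.998415  , -0.05595522,  0.00604149],
       [-0.00673972,  0.22544536,  0.9742325 ]])}
side {'fx': 526.5518755632867, 'fy': 526.5518755632867, 'cx': 277.4324800186242, 'cy': 200.24078854036676, 'dist_coeffs': array([-0.02260201,  0.        ,  0.        ,  0.        ,  0.        ]), 'xyz': array([0.45707415, 0.67617988, 0.91111122]), 'rotation': array([[-0.99846736,  0.04800573, -0.02753889],
       [-0.05427105, -0.75179206,  0.6571631 ],
       [ 0.01084407,  0.65765047,  0.75324515]])}
wrist {'fx': 328.8437874631639, 'fy': 328.8437874631639, 'cx': 278.902082857435, 'cy': 209.02103753052987, 'dist_coeffs': array([-0.07911919,  0.        ,  0.        ,  0.        ,  0.        ]), 'tool_from_camera': array([[ 8.99852422e-04,  9.46802079e-01,  3.21815185e-01,
     
[... 1315 characters left out ...]
01.6, 188.9, 15.0, 7.3], 0.48)]
top sole [([166.8, 149.7, 34.2, 88.8], 0.75), ([221.1, 164.6, 103.6, 52.5], 0.65)]
top glue [([220.2, 159.9, 101.0, 57.2], 0.73), ([354.7, 161.2, 21.9, 27.0], 0.56)]
top hammer [([399.0, 198.8, 36.4, 90.0], 0.65)]
side unit [([199.5, 160.4, 85.7, 122.7], 0.62)]
side right_wheel [([305.9, 221.1, 28.6, 27.3], 0.89), ([241.1, 186.6, 16.8, 15.4], 0.72), ([258.3, 163.3, 7.9, 15.2], 0.69), ([297.3, 185.6, 27.2, 25.5], 0.67)]
side left_wheel [([226.0, 220.2, 24.8, 14.1], 0.74), ([202.1, 162.7, 81.5, 116.3], 0.49)]
side lock [([257.3, 165.0, 12.0, 12.4], 0.71)]
side sole [([158.0, 299.7, 140.1, 47.9], 0.63)]
side glue [([229.7, 103.3, 27.4, 46.9], 0.9)]
side hammer []
```

View pics/top0.png

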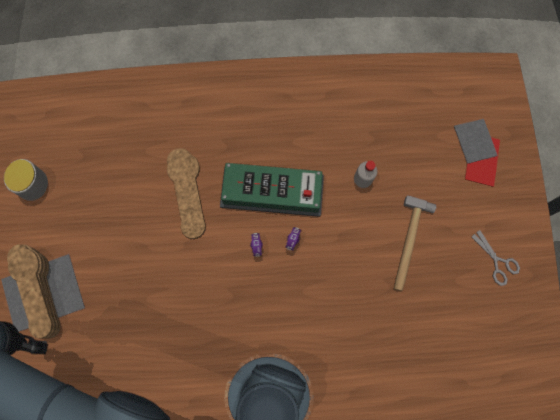

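View pics/side0.png

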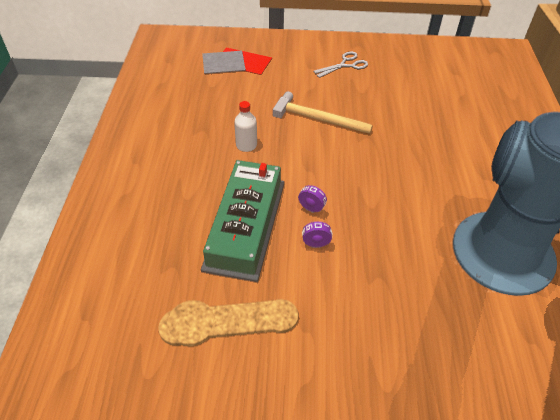

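The top view shows the green unit at (222–322, 165–215), with black wheels at about (248,184), (266,185) and (283,187) and the red grip at (308,193). The purple look-alike wheels lie loose on the table at top (257,245) and (293,238), and at side (312,198) and (317,234). They are not meant; the black wheels standing out of the green box are. I'll measure the unit's pose from both cameras and check a crop.

```bash
cat > h.py <<'E'
import numpy as np, cv2
from plant import bot
def cam(n,s=None):
    p=bot.camera_params(n); K=np.array([[p['fx'],0,p['cx']],[0,p['fy'],p['cy']],[0,0,1.]])
    if n=='wrist':
        s=s or bot.sense(); T=p['tool_from_camera']; R=s['ee_rot']@T[:3,:3]; t=s['ee_rot']@T[:3,3]+s['tool_pos']
    else: R=p['rotation']; t=p['xyz']
    return K,p['dist_coeffs'],R,np.asarray(t)
def rays(c,uv):
    K,D,R,t=c
    q=cv2.undistortPoints(np.asarray(uv,float).reshape(-1,1,2),K,D).reshape(-1,2)
    return np.c_[q[:,0],-q[:,1],-np.ones(len(q))]@R.T   # unit depth
def atz(c,uv,z):
    r=rays(c,uv); return c[3]+r*((z-c[3][2])/r[:,2])[:,None]
def atd(c,uv,d): return c[3]+rays(c,uv)*np.asarray(d)[:,None]
def proj(c,X):
    K,D,R,t=c; P=(np.atleast_2d(X)-t)@R; P=P*[1,-1,-1]
    return cv2.projectPoints(P,np.zeros(3),np.zeros(3),K,D)[0].reshape(-1,2)
E
python3 - <<'E'
from h import *
out=[]
for n in("top","side"):
    im,d=bot.grab_frame(n); c=cam(n)
    vv,uu=np.mgrid[0:420,0:560]; uv=np.c_[uu.ravel(),vv.ravel()]
    P=atd(c,uv,d.ravel()).reshape(420,560,3)
    hsv=cv2.cvtColor(im,cv2.COLOR_BGR2HSV)
    g=cv2.inRange(hsv,(50,60,20),(95,255,255))>0
    box=np.zeros_like(g); 
    if n=='top': box[150:230,210:335]=1
    else: box[150:290,190:295]=1
    box&=d>0
    z=P[...,2]
    tb=P[box&(z<.02)]; print(n,'table z',np.median(tb[:,2]))
    m=box&g&(z>.05); print('topz',np.median(P[m][:,2]), m.sum())
    top=box&(z>.055)&(z<.075)
    for rc in (m,top):
        zz=atz(c,np.c_[np.where(rc)[1],np.where(rc)[0]],.066)
        print(cv2.minAreaRect(zz[:,:2].astype(np.float32)))
    # red grip, black
    r=box&((cv2.inRange(hsv,(0,150,80),(8,255,255))|cv2.inRange(hsv,(172,150,80),(180,255,255)))>0)&(z>.06)
    print('red',P[r].mean(0),P[r].min(0),P[r].max(0),r.sum())
    out.append(cv2.resize(im[150:295,190:335],None,fx=4,fy=4,interpolation=cv2.INTER_CUBIC))
cv2.imwrite('pics/crop1.png',cv2.resize(np.hstack(out),(800,400)))
E
```

```text
top table z 0.0018598432792238384
topz 0.0670663018905564 2539
((0.5530313849449158, -0.0388142466545105), (0.2616296410560608, 0.10770481079816818), 81.42345428466797)
((0.5259631872177124, -0.034984707832336426), (0.2640734016895294, 0.16673126816749573), 81.4253158569336)
red [ 0.52283797 -0.12834637  0.09439823] [ 0.51550838 -0.1376398   0.06915829] [ 0.54982225 -0.0873446   0.10145231] 35
side table z 0.0018933711269438769
topz 0.06741965410865863 3176
((0.5578160285949707, -0.03429700434207916), (0.27270573377609253, 0.10376843810081482), 81.61961364746094)
((0.5562566518783569, -0.03589878976345062), (0.27170372009277344, 0.10697703808546066), 81.57857513427734)
red [ 0.53121861 -0.10616144  0.08699414] [ 0.5171366  -0.14115044  0.06541244] [0.57095966 0.04900235 0.09923766] 108
```

View pics/crop1.png

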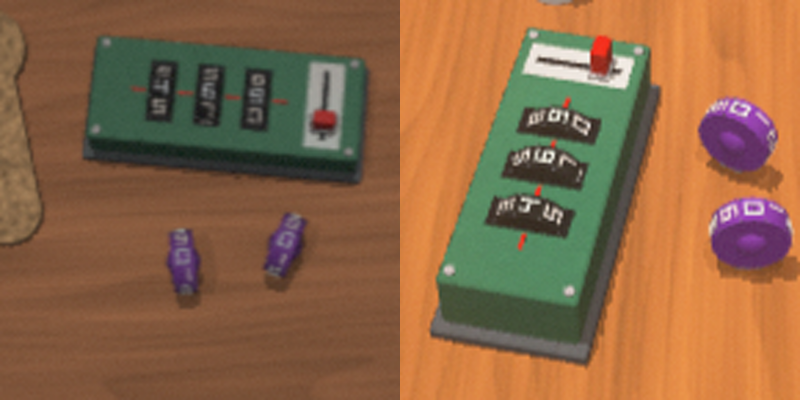

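The enlarged crop confirms the three black wheels in the green box are the right ones and the purple ones are loose on the table. Next I'll shut the gripper and look from above with the wrist camera in the unit's orientation.

```bash
cat >> h.py <<'E'
YAW=np.radians(-8.5); O=np.array([.557,-.0197,0])
def setpose(o,yaw):
    global O,YAW; O=np.array([o[0],o[1],0.]); YAW=yaw
def RU(): c,s=np.cos(YAW),np.sin(YAW); return np.array([[c,-s,0],[s,c,0],[0,0,1.]])
def w(p): return O+RU()@np.asarray(p,float)
def u(p): return (np.asarray(p)-O)@RU()
def RT(): r=RU(); return np.c_[-r[:,0],r[:,1],-r[:,2]]
E
python3 - <<'E'
from h import *
bot.command_gripper(0.0)
for i,p in enumerate([(-.0,-.02,.20),(-.03,-.05,.16)]):
    bot.move_ptp(w(p),RT()); 
    s=bot.sense(); im,d=bot.grab_frame('wrist'); cv2.imwrite(f'pics/w{i}.png',im); np.savez(f'w{i}.npz',im=im,d=d,R=s['ee_rot'],t=s['tool_pos'])
    print(s['t'],s['joint_pos'],s['tool_pos'],s['wrist_force'],s['grip_width'])
E
```

```text
4.2083 [-1.84016941e-01  3.35797376e-01  3.19305680e-02  1.26701224e+00
  2.65526043e-04 -3.69040837e-02] [ 0.55405282 -0.03864112  0.2000046 ] [-0.17588697 -0.50151327 -0.09648358] -0.00012554113388227138
4.6 [-2.44867034e-01  2.86636185e-01 -1.43436750e-01  1.14337664e+00
  3.26203928e-04 -9.63854379e-02] [ 0.51837612 -0.06416978  0.15904856] [-0.05822493  0.53882445  0.37516955] 0.00028614911265896454
```

View pics/w0.png

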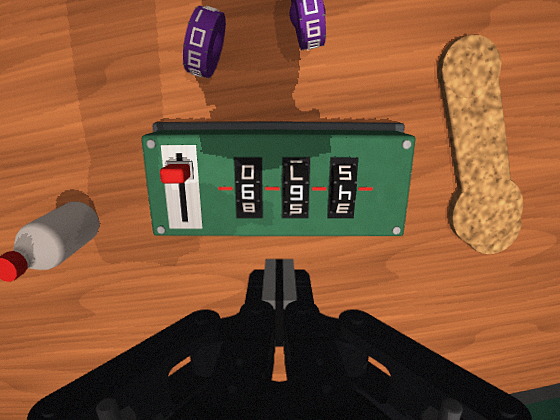

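View pics/w1.png

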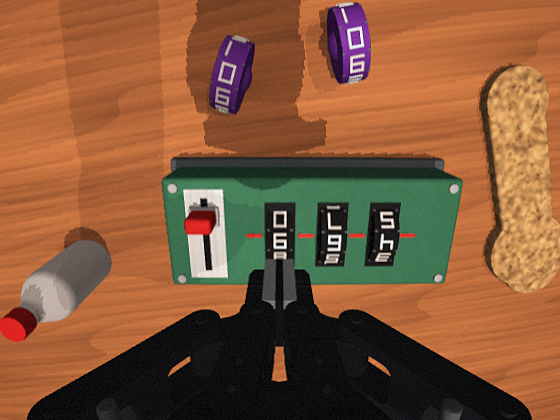

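The wrist views have image-up pointing toward the robot. w0 shows the wheels at about (248,188), (295,188) and (343,188), the red index lines at row 188, and the grip at (175,174). I'll rotate the crop 180° to read it from the robot's side.

```bash
python3 - <<'E'
from h import *
for i in(0,1):
    z=np.load(f'w{i}.npz'); im,d=z['im'],z['d']; c=cam('wrist',dict(ee_rot=z['R'],tool_pos=z['t']))
    hsv=cv2.cvtColor(im,cv2.COLOR_BGR2HSV)
    vv,uu=np.mgrid[0:420,0:560]; uv=np.c_[uu.ravel(),vv.ravel()]
    P=atd(c,uv,d.ravel()).reshape(420,560,3); Z=P[...,2]
    m=(cv2.inRange(hsv,(50,60,20),(95,255,255))>0)&(Z>.055)&(Z<.078); print('topz',np.median(Z[m]),'tbl',np.median(Z[100:120,150:200]))
    zz=atz(c,np.c_[np.where(m)[1],np.where(m)[0]],.066)
    r=cv2.minAreaRect(zz[:,:2].astype(np.float32)); print(r)
    # red lines
    red=((cv2.inRange(hsv,(0,150,80),(8,255,255))|cv2.inRange(hsv,(172,150,80),(180,255,255)))>0)&(Z>.055)&(Z<.075)
    n,l,st,ce=cv2.connectedComponentsWithStats(red.astype(np.uint8))
    for k in range(1,n):
        if st[k,4]>8: print('red',st[k],ce[k],u(atz(c,ce[k],.066)[0]))
    bl=(im.max(2)<60)&(Z>.06)&(Z<.1)
    # wheel crest depth
    for p in (.046,0,-.046):
        q=proj(c,w((0,p,.08)))[0].astype(int); print('wheel',p,q,'crest z',np.round(Z[q[1]-3:q[1]+4,q[0]-3:q[0]+4].max(),4),np.median(Z[q[1]-2:q[1]+3,q[0]-2:q[0]+3]))
    g=(cv2.inRange(hsv,(0,120,80),(8,255,255))>0)&(Z>.085)&(Z<.11)
    if g.sum(): print('grip top',u(P[g].mean(0)),u(P[g]).min(0),u(P[g]).max(0))
    if i==0: cv2.imwrite('pics/w0c.png',cv2.resize(im[145:230,215:375][::-1,::-1],None,fx=5,fy=5,interpolation=cv2.INTER_CUBIC))
E
```

```text
topz 0.06648020377134228 tbl 0.000451709263635941
((0.5530046224594116, -0.0390540212392807), (0.2605009377002716, 0.1042255237698555), 81.52763366699219)
red [218 187  15   3  44] [224.84090909 188.02272727] [ 0.000859  -0.0719424  0.066    ]
red [265 187  15   4  44] [271.81818182 188.04545455] [ 0.00082679 -0.025649    0.066     ]
red [312 187  15   4  46] [318.58695652 188.13043478] [0.00078946 0.02037501 0.066     ]
red [358 187  15   4  57] [365.12280702 188.47368421] [0.00094722 0.06656927 0.066     ]
wheel 0.046 [347 191] crest z 0.0823 0.0806282786828274
wheel 0 [298 191] crest z 0.0857 0.08357703596913241
wheel -0.046 [249 191] crest z 0.0788 0.07778485347856323
grip top [-0.01913423 -0.11311907  0.0943726 ] [-0.02520465 -0.12532122  0.0850574 ] [-0.01117837 -0.10352129  0.09782485]
topz 0.06648278586880202 tbl 0.0004847768000095509
((0.5527088046073914, -0.03889398276805878), (0.26067298650741577, 0.1060609370470047), 81.50639343261719)
red [185 231  25   4  32] [198.21875 233.09375] [-0.00018389 -0.12170846  0.066     ]
red [399 233  16   4  48] [406.8125 234.9375] [0.00167801 0.06702626 0.066     ]
red [246 234  16   4  62] [253.5       235.4516129] [ 0.00197207 -0.07195035  0.066     ]
red [298 234  16   4  60] [305.28333333 235.45      ] [ 0.00193962 -0.02546671  0.066     ]
red [349 234  16   4  60] [356.4        235.46666667] [0.00202601 0.02070654 0.066     ]
wheel 0.046 [389 239] crest z 0.3379 0.08060253131712769
wheel 0 [336 239] crest z 0.0846 0.08305105039492328
wheel -0.046 [282 239] crest z 0.0794 0.07756391284466124
grip top [-0.02024226 -0.1137729   0.09418197] [-0.02599882 -0.12554964  0.08510058] [-0.01265155 -0.10327353  0.09696803]
```

View pics/w0c.png

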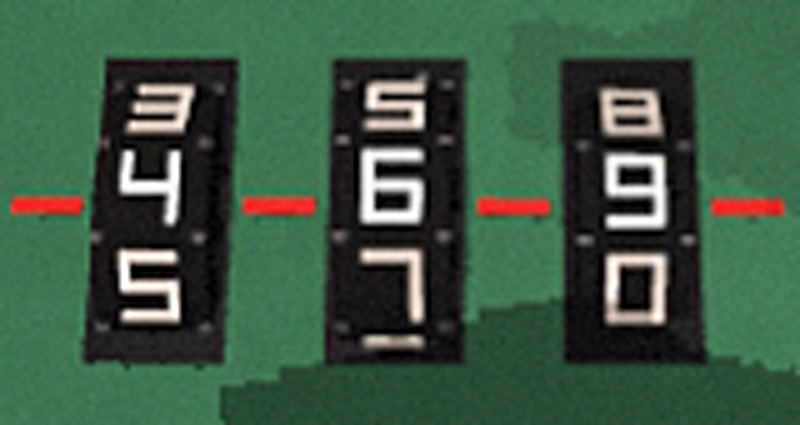

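The uppermost numerals read 4, 6 and 9; they sit slightly above the index lines because of parallax. So left needs −1, middle +2 and right −4. I'll do one stroke per numeral, starting with the left wheel.

```bash
cat >> h.py <<'E'
setpose((.5573,-.0223),np.radians(-8.5))
def fz(): 
    f=[]
    for _ in range(4): f.append(bot.sense()['wrist_force']); bot.wait(.01)
    return np.mean(f,0)
def stroke(y,x0,x1,F=10.5,nseg=3,ztop=.089):
    bot.move_ptp(w((x0,y,.098)),RT())
    bot.move_l(w((x0,y,ztop)),v=.06); bot.wait(.1)
    f0=fz()[2]
    hit=bot.move_l(w((x0,y,.071)),v=.012,max_force=3)
    s=bot.sense(); zc=s['tool_pos'][2]; f=fz()[2]-f0
    print('hit',hit,'z',round(zc,4),'f',round(f,2))
    if not hit: bot.move_l(w((x0,y,.1))); return
    zcmd=zc
    for _ in range(6):
        if f>F-1: break
        zcmd-=np.clip((F-f)/4.*.8,0.0002,.0012)
        bot.move_l(w((x0,y,zcmd)),v=.02); bot.wait(.05); f=fz()[2]-f0
    print(' press z',round(bot.sense()['tool_pos'][2],4),'cmd',round(zcmd,4),'f',round(f,2))
    for k in range(1,nseg+1):
        x=x0+(x1-x0)*k/nseg
        bot.move_l(w((x,y,zcmd)),v=.04)
        v=fz(); f=v[2]-f0; print('  x',np.round(u(bot.sense()['tool_pos'])*1e3,1),'f',np.round(v@RU(),2),round(f,2))
        if f>14: zcmd+=(f-F)/4e3*.7
        elif f<8.5: zcmd-=min((F-f)/4e3*.7,.0008)
    bot.move_l(w((x1,y,.098)),v=.08)
    print(' t',bot.sense()['t'])
def look(name,p=(0,-.02,.20)):
    bot.move_ptp(w(p),RT()); im,d=bot.grab_frame('wrist')
    cv2.imwrite(f'pics/{name}.png',cv2.resize(im[140:245,140:420][::-1,::-1],None,fx=2.85,fy=2.85,interpolation=cv2.INTER_CUBIC))
E
python3 - <<'E'
from h import *
stroke(.046,.0095,-.0095)
look('l1')
E
```

```text
hit False z 0.0711 f -0.13
```

View pics/l1.png

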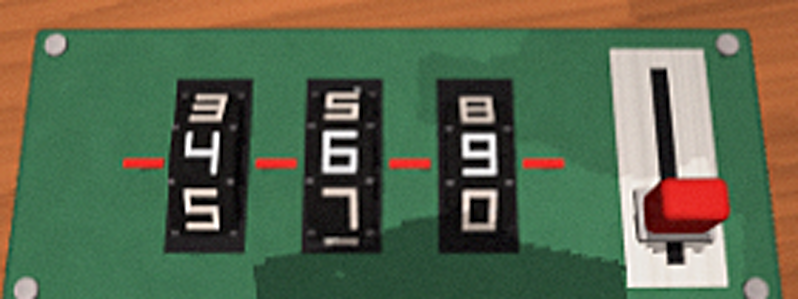

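The tip went down to z=0.071 without touching anything, which I didn't expect. I'll look at the tip over the wheel.

```bash
python3 - <<'E'
from h import *
bot.move_ptp(w((0,.046,.092)),RT())
s=bot.sense(); print(s['t'],s['tool_pos'],u(s['tool_pos']),s['ee_rot'][:,2])
im,d=bot.grab_frame('wrist'); cv2.imwrite('pics/n_w.png',im)
c=cam('wrist',s); print('tcp px',proj(c,s['tool_pos']), 'wheels',proj(c,[w((0,y,.08)) for y in(.046,0,-.046)]))
im,d=bot.grab_frame('side'); c=cam('side'); print(proj(c,s['tool_pos']))
cv2.imwrite('pics/n_s.png',cv2.resize(im[130:300,160:360],None,fx=3.5,fy=3.5,interpolation=cv2.INTER_CUBIC))
E
```

```text
8.8333 [0.56324948 0.02349631 0.09133381] [-0.00088499  0.04617267  0.09133381] [-2.31070537e-03 -4.45196853e-04 -9.99997231e-01]
tcp px [[278.07108386 245.24393143]] wheels [[277.85867526 238.90482575]
 [205.13916601 238.6071725 ]
 [134.16772665 238.08025853]]
[[237.55627771 221.98875392]]
```

View pics/n_w.png

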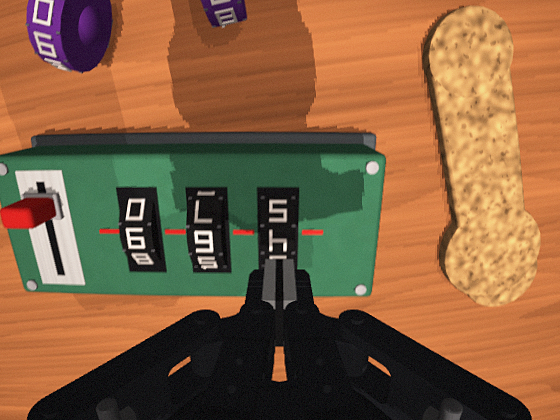

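View pics/n_s.png

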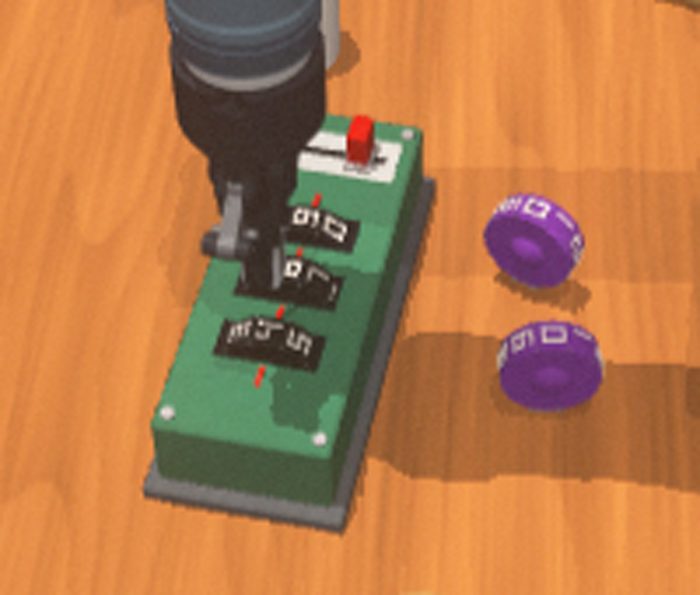

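```bash
python3 - <<'E'
from h import *
s=bot.sense(); print(s['grip_width'],s['t'])
im,d=bot.grab_frame('wrist'); c=cam('wrist',s)
for v in range(240,300,4):
    print(v,[ (x,np.round(((atd(c,[(x,v)],[d[v,x]])[0]-s['tool_pos'])@s['ee_rot'])*1e3,0).astype(int).tolist()) for x in (266,272,278,284,292)])
cv2.imwrite('pics/n_wc.png',cv2.resize(im[215:320,215:345],None,fx=5.5,fy=5.5,interpolation=cv2.INTER_CUBIC))
E
```

```text
-0.0002212554849299939 8.9333
240 [(266, [-3, -8, 15]), (272, [-3, -4, 13]), (278, [-3, 0, 13]), (284, [-2, 4, 12]), (292, [-3, 9, 15])]
244 [(266, [-6, -8, 15]), (272, [-6, -4, 15]), (278, [-5, 0, 14]), (284, [-6, 4, 14]), (292, [-6, 9, 15])]
248 [(266, [-9, -8, 16]), (272, [-9, -4, 16]), (278, [-9, 0, 16]), (284, [-9, 4, 16]), (292, [-9, 9, 16])]
252 [(266, [-13, -8, 18]), (272, [-12, -4, 16]), (278, [-13, 0, 17]), (284, [-13, 4, 17]), (292, [-13, 9, 17])]
256 [(266, [-18, -8, 21]), (272, [-17, -4, 19]), (278, [-18, 0, 21]), (284, [-18, 4, 21]), (292, [-18, 9, 21])]
260 [(266, [12, -6, -42]), (272, [12, -3, -41]), (278, [12, 0, -42]), (284, [12, 3, -42]), (292, [12, 7, -42])]
264 [(266, [12, -5, -45]), (272, [12, -3, -46]), (278, [12, 0, -46]), (284, [12, 3, -45]), (292, [12, 6, -45])]
268 [(266, [12, -5, -50]), (272, [12, -3, -49]), (278, [12, 0, -49]), (284, [12, 3, -49]), (292, [12, 6, -49])]
272 [(266, [12, -5, -53]), (272, [12, -2, -54]), (278, [11, 0, -52]), (284, [12, 3, -52]), (292, [12, 6, -53])]
276 [(266, [12, -5, -57]), (272, [12, -2, -57]), (278, [12, 0, -56]), (284, [12, 3, -56]), (292, [12, 6, -56])]
280 [(266, [12, -5, -60]), (272, [13, -2, -61]), (278, [12, 0, -59]), (284, [12, 3, -59]), (292, [13, 6, -61])]
284 [(266, [12, -5, -62]), (272, [12, -2, -63]), (278, [12, 0, -62]), (284, [12, 3, -62]), (292, [12, 6, -62])]
288 [(266, [11, -5, -65]), (272, [12, -2, -65]), (278, [12, 0, -66]), (284, [12, 3, -65]), (292, [12, 6, -65])]
292 [(266, [12, -5, -68]), (272, [12, -2, -68]), (278, [12, 0, -68]), (284, [12, 2, -68]), (292, [11, 6, -67])]
296 [(266, [11, -4, -70]), (272, [12, -2, -71]), (278, [12, 0, -71]), (284, [12, 2, -71]), (292, [12, 5, -71])]
```

View pics/n_wc.png

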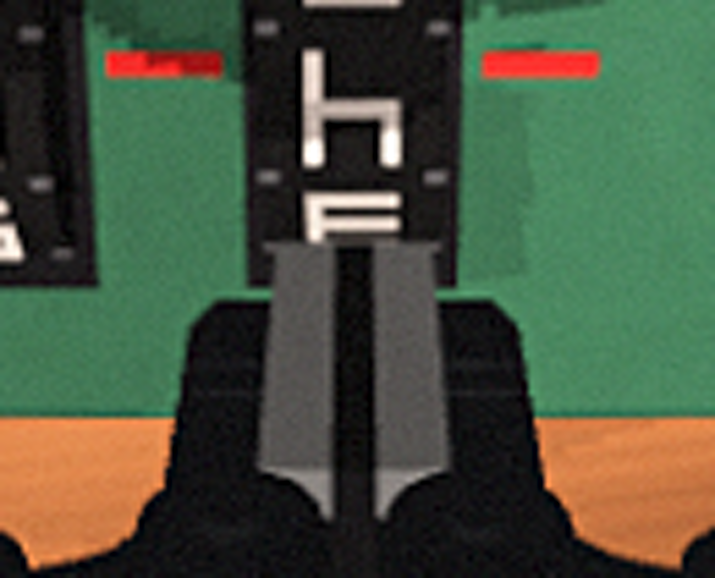

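```bash
python3 - <<'E'
from h import *
s=bot.sense(); im,d=bot.grab_frame('side'); c=cam('side')
for k in (0,-.02,-.04): print(k,proj(c,s['tool_pos']+s['ee_rot']@[0,0,k]))
for v in range(190,232,3):
    print(v,[(x,np.round(((atd(c,[(x,v)],[d[v,x]])[0]-s['tool_pos'])@s['ee_rot'])*1e3,0).astype(int).tolist()) for x in (229,233,237,241)])
E
```

```text
0 [[236.21606661 220.64021792]]
-0.02 [[235.76195363 214.24192364]]
-0.04 [[235.2946737  207.65389577]]
190 [(229, [-1, 26, -119]), (233, [6, 26, -121]), (237, [11, 17, -111]), (241, [11, -10, -83])]
193 [(229, [3, 40, -127]), (233, [3, 16, -101]), (237, [10, 16, -103]), (241, [-14, -89, 18])]
196 [(229, [5, 46, -126]), (233, [2, 16, -92]), (237, [9, 14, -92]), (241, [-12, -81, 19])]
199 [(229, [8, 58, -132]), (233, [10, 42, -115]), (237, [9, 14, -83]), (241, [-11, -80, 26])]
202 [(229, [9, 61, -127]), (233, [11, 44, -109]), (237, [11, 23, -85]), (241, [-10, -73, 28])]
205 [(229, [-8, 12, -59]), (233, [0, 13, -63]), (237, [6, 7, -58]), (241, [-3, -51, 11])]
208 [(229, [-8, 13, -52]), (233, [-1, 11, -52]), (237, [6, 7, -48]), (241, [-1, -40, 7])]
211 [(229, [-27, -40, 23]), (233, [-16, -34, 14]), (237, [5, 7, -40]), (241, [1, -34, 10])]
214 [(229, [-26, -35, 27]), (233, [202, 630, -818]), (237, [-9, -36, 25]), (241, [0, -37, 23])]
217 [(229, [-24, -27, 27]), (233, [-15, -28, 26]), (237, [-7, -29, 25]), (241, [1, -32, 27])]
220 [(229, [-22, -20, 28]), (233, [-10, -11, 14]), (237, [-5, -21, 25]), (241, [3, -24, 26])]
223 [(229, [-17, -5, 18]), (233, [-8, -2, 12]), (237, [0, -3, 11]), (241, [8, -7, 14])]
226 [(229, [-15, 4, 17]), (233, [-6, 4, 15]), (237, [2, 3, 13]), (241, [9, 0, 15])]
229 [(229, [-13, 11, 17]), (233, [-5, 9, 17]), (237, [4, 11, 12]), (241, [11, 7, 15])]
```

Both cameras agree that the shut fingertips end about 40 mm behind the nominal TCP: the wrist depth gives z ≈ −41 mm, and the side view shows the tip 35–40 mm short. I'll plan with that offset and feel for contact at low force.

```bash
sed -i 's/w((x0,y,.098))/w((x0,y,.060))/; s/ztop=.089/ztop=.050/; s/w((x0,y,.071)),v=.012/w((x0,y,.028)),v=.012/; s/w((x1,y,.098))/w((x1,y,.060))/; s/w((x0,y,.1)))/w((x0,y,.07)))/' h.py; python3 - <<'E'
from h import *
bot.move_l(w((0,.046,.07)))
stroke(.046,.0095,-.0095)
look('l2')
E
```

```text
hit True z 0.043 f 4.9
 press z 0.0413 cmd 0.0394 f 10.76
  x [ 5.7 46.  41.6] f [ 1.02 -0.15 10.84] 10.98
  x [-1.2 46.  41.4] f [-0.66 -0.26 10.65] 10.78
  x [-8.6 46.  41.1] f [-2.69 -0.44 11.86] 11.99
 t 13.3333
```

View pics/l2.png

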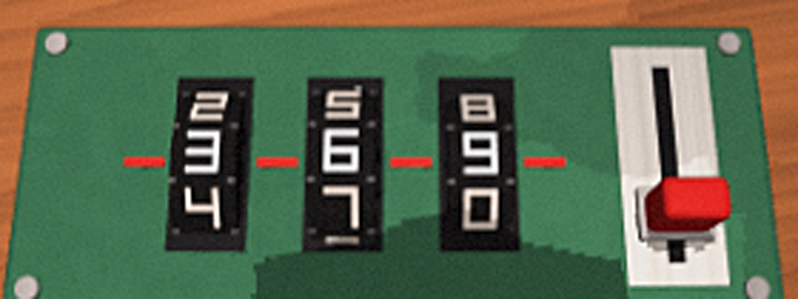

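The left wheel now shows 3 at the index line. Next is the middle wheel, +2.

```bash
python3 - <<'E'
from h import *
bot.move_ptp(w((0,0.0,.09)),RT())
stroke(0,-.0095,.0095,ztop=.052)
stroke(0,-.0095,.0095,ztop=.052)
look('m1')
E
```

```text
hit True z 0.0457 f 4.64
 press z 0.0437 cmd 0.0421 f 12.25
  x [-0.5 -0.  44.2] f [ 0.15  0.6  11.04] 11.12
  x [ 6.7 -0.  44.4] f [ 2.12 -0.39  9.84] 9.92
  x [12.3 -0.  44.1] f [0.89 0.22 9.76] 9.83
 t 18.5167
hit True z 0.0457 f 4.7
 press z 0.0438 cmd 0.0421 f 11.74
  x [-0.5 -0.  44.2] f [ 0.33  0.06 10.85] 11.08
  x [ 6.6 -0.  44.4] f [1.93 0.15 9.82] 10.04
  x [12.3 -0.  44.1] f [ 0.89 -0.02  9.51] 9.73
 t 22.45
```

View pics/m1.png

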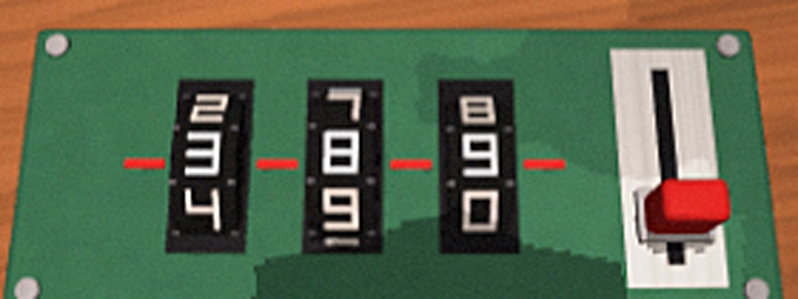

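The middle wheel shows 8. Next is the right wheel, −4; I'll do three strokes and then check.

```bash
python3 - <<'E'
from h import *
bot.move_ptp(w((0,-.046,.08)),RT())
for _ in range(3): stroke(-.046,.0095,-.0095,ztop=.0475)
look('r1')
E
```

```text
hit True z 0.04 f 4.65
 press z 0.0382 cmd 0.0364 f 10.51
  x [  5.8 -46.   38.6] f [ 0.45  0.89 10.56] 10.38
  x [ -1.2 -46.   38.4] f [-0.61  1.18 10.96] 10.77
  x [ -8.6 -46.   38. ] f [-2.59  0.37 11.93] 11.74
 t 27.7333
hit True z 0.04 f 4.6
 press z 0.0383 cmd 0.0364 f 10.46
  x [  5.7 -46.   38.6] f [ 7.200e-01 -1.000e-02  1.015e+01] 10.29
  x [ -1.2 -46.   38.4] f [-0.91  0.45 11.46] 11.6
  x [ -8.7 -46.   38. ] f [-2.15  0.19 11.4 ] 11.54
 t 31.7833
hit True z 0.0401 f 4.36
 press z 0.0383 cmd 0.0365 f 10.28
  x [  5.7 -46.   38.6] f [ 0.31  0.35 10.13] 9.86
  x [ -1.3 -46.   38.4] f [-0.72  0.79 10.8 ] 10.53
  x [ -8.6 -46.   38.1] f [-2.75  0.   11.35] 11.07
 t 35.8333
```

View pics/r1.png

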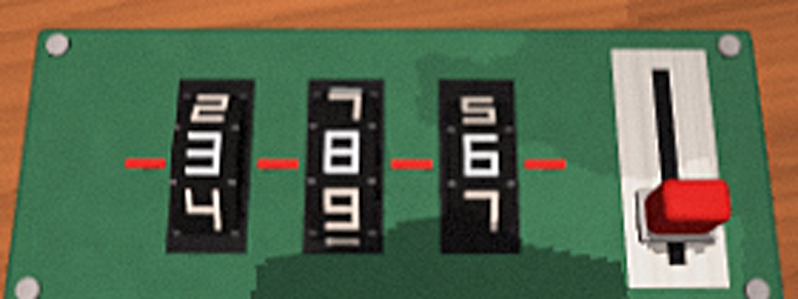

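```bash
python3 - <<'E'
from h import *
bot.move_ptp(w((0,-.046,.08)),RT())
stroke(-.046,.0095,-.0095,ztop=.0475)
look('r2'); bot.wait(.3)
s=bot.sense(); im,d=bot.grab_frame('wrist'); c=cam('wrist',s)
vv,uu=np.mgrid[0:420,0:560]; P=atd(c,np.c_[uu.ravel(),vv.ravel()],d.ravel()).reshape(420,560,3)
hsv=cv2.cvtColor(im,cv2.COLOR_BGR2HSV)
g=(cv2.inRange(hsv,(0,120,80),(8,255,255))>0)&(P[...,2]>.085)&(P[...,2]<.11)
q=u(P[g]); print(np.percentile(q,[2,50,98],axis=0),s['t'])
E
```

```text
hit True z 0.04 f 4.35
 press z 0.0382 cmd 0.0364 f 10.2
  x [  5.7 -46.   38.5] f [-0.02 -0.05 10.74] 10.56
  x [ -1.3 -46.   38.4] f [-0.52  0.87 11.25] 11.07
  x [ -8.6 -46.   38. ] f [-2.36  0.19 11.8 ] 11.62
 t 41.1167
[[-0.02571168 -0.12127189  0.08616717]
 [-0.0199851  -0.11050198  0.09515155]
 [-0.01278949 -0.10126813  0.0967329 ]] 42.0917
```

View pics/r2.png

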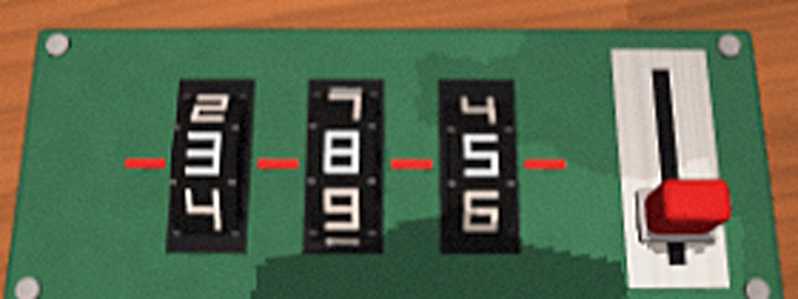

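The wheels read 3 8 5. Now I'll push the slide from the near side: grip face at x ≈ −26, tip about 80 mm above the table.

```bash
python3 - <<'E'
from h import *
y=-.112
bot.move_ptp(w((-.062,y,.09)),RT())
bot.move_l(w((-.062,y,.041)),v=.1); bot.wait(.1)
f0=fz()
for k in range(3):
    h=bot.move_l(w((.014,y,.041)),v=.035,max_force=12)
    s=bot.sense(); print(h,np.round(u(s['tool_pos'])*1e3,1),np.round((fz()-f0)@RU(),2),s['t'])
    if not h or u(s['tool_pos'])[0]>-.004: break
x=u(bot.sense()['tool_pos'])[0]
bot.move_l(w((x-.03,y,.041)),v=.1)
bot.move_l(w((x-.03,y,.10)),v=.15)
look('k1')
s=bot.sense(); im,d=bot.grab_frame('wrist'); c=cam('wrist',s)
vv,uu=np.mgrid[0:420,0:560]; P=atd(c,np.c_[uu.ravel(),vv.ravel()],d.ravel()).reshape(420,560,3)
hsv=cv2.cvtColor(im,cv2.COLOR_BGR2HSV)
g=(cv2.inRange(hsv,(0,120,80),(8,255,255))>0)&(P[...,2]>.085)&(P[...,2]<.11)
q=u(P[g]); print(np.percentile(q,[2,50,98],axis=0),s['t'])
E
```

```text
True [   1.8 -111.9   40.1] [0.18 0.34 0.35] 45.25
[[ 0.01317299 -0.12200384  0.08539027]
 [ 0.01774996 -0.1113806   0.09497675]
 [ 0.02482462 -0.10167561  0.09644862]] 46.9167
```

View pics/k1.png

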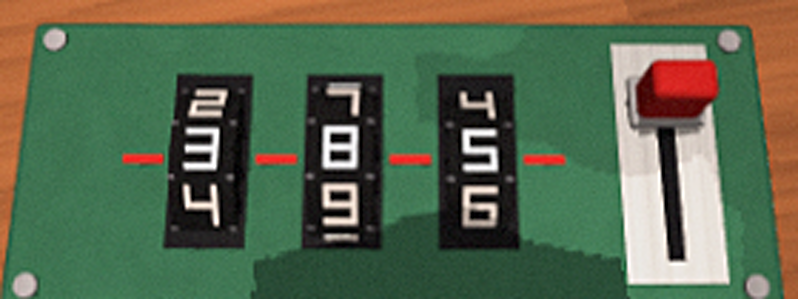

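The slide moved about 38.5 mm and stopped firmly. I'll push once more, a bit harder, to be sure it is at the rigid stop.

```bash
python3 - <<'E'
from h import *
y=-.112
bot.move_ptp(w((-.03,y,.09)),RT())
bot.move_l(w((-.03,y,.041)),v=.1); bot.wait(.1)
f0=fz()
h=bot.move_l(w((.016,y,.041)),v=.02,max_force=20)
s=bot.sense(); print(h,np.round(u(s['tool_pos'])*1e3,1),np.round((s['wrist_force']-f0)@RU(),2),np.round((fz()-f0)@RU(),2),s['t'])
x=u(bot.sense()['tool_pos'])[0]
bot.move_l(w((x-.03,y,.041)),v=.1)
bot.move_l(w((x-.03,y,.10)),v=.15)
look('k2'); bot.wait(.2)
s=bot.sense(); im,d=bot.grab_frame('wrist'); c=cam('wrist',s)
vv,uu=np.mgrid[0:420,0:560]; P=atd(c,np.c_[uu.ravel(),vv.ravel()],d.ravel()).reshape(420,560,3)
hsv=cv2.cvtColor(im,cv2.COLOR_BGR2HSV)
g=(cv2.inRange(hsv,(0,120,80),(8,255,255))>0)&(P[...,2]>.085)&(P[...,2]<.11)
q=u(P[g]); print(np.percentile(q,[2,50,98],axis=0),s['t'])
im,_=bot.grab_frame('top'); cv2.imwrite('pics/topE.png',im)
E
```

```text
True [   1.4 -111.8   39.8] [-0.75 -0.75  0.25] [-0.15 -0.42 -0.13] 50.075
[[ 0.01320725 -0.12161792  0.08626775]
 [ 0.01827614 -0.11133588  0.09499655]
 [ 0.02528784 -0.10181499  0.09668345]] 51.9583
```

View pics/k2.png

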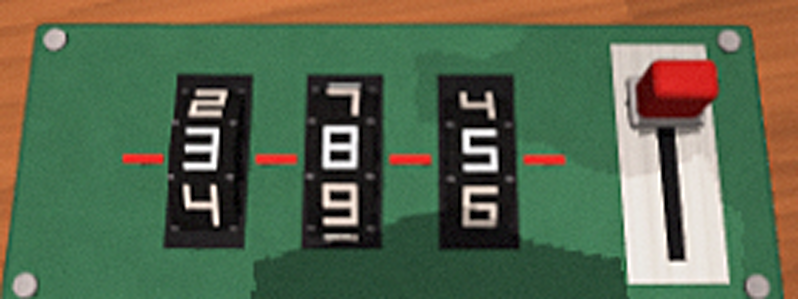

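View pics/topE.png

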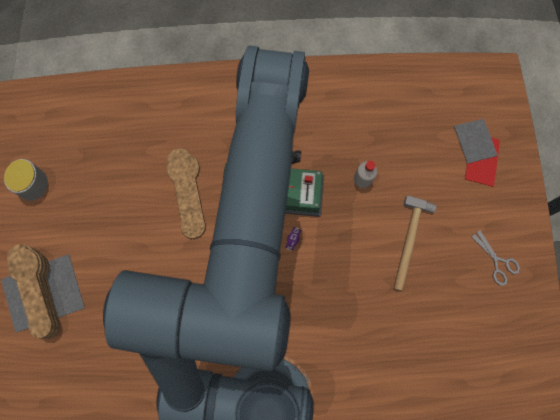

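```bash
python3 - <<'E'
from plant import bot
print(bot.hand_in(), bot.sense()['t'])
E
```

```text
the job is handed in; nothing more can be done
the job is handed in; nothing more can be done
```

The wheels show 3 8 5, the locking slide is home, and the job was handed in at about 52 s of the 72 s allowed; no verdict is reported.

- **Wheels:** they started at 4, 6 and 9. I rolled left −1, middle +2 and right −4, one press-and-roll stroke per numeral. The forces I sampled stayed between 4 and 12.3 N. The last wrist picture shows 3 8 5 level with the red index lines.
- **Slide:** I pushed it away until the force limit stopped the move, then pushed again up to 20 N. It stopped at the same place within 0.5 mm. In the pictures the grip moved about 38 mm, from x ≈ −20 to +18 mm. I then backed off, so nothing was being touched.
- **Other items:** the sole, glue bottle and hammer look unmoved in the final top view. I judged that by eye and did not measure it.

**Checks that disagreed**
- The shut fingertips ended about 40 mm behind the stated TCP in both cameras. My first descent therefore stopped above the wheel without touching it, so I corrected for the offset and felt for each crest.
- The force readings right after both slide stops were already near zero. The evidence that it is home is the force-limited stops, the repeated stop position and the pictures, not a held force.

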